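Fit a fresh battery in the logger and click its door shut

TASK

Put the fresh battery into the open bay of the temperature logger, flat end against the coil spring, and push it right down into its trough. Then swing the hinged battery door over and press its free edge down until the catch clicks and the door stays fully shut when you let go. Press gently and by feel, no harder than the catch asks (it takes about 15 N; never over 22 N).

Things in the scene. Friction and masses are not known exactly. Their poses are not given: they have to be found in the camera images.
- battery_mid (a point): Centre of the loose battery, a 50 mm long cell (16.6 mm thick to the touch; green towards the plus end, white towards the flat minus end) lying on the bench, so 8.3 mm above it. The battery's own y axis is its length. Go round the 0.5 m tall microscope right of the work (x over 0.45, y under -0.03) and the drawers left of it (x over 0.33, y over 0.48).
- battery_plus (a point): Middle of the plus end of the battery (green end, small metal nub), 25 mm from battery_mid along the battery.
- logger: Pale plastic instrument, 92 (x) x 147 (y) x 30 mm, fixed; it stands on rubber feet whose height varies by 6 mm. Origin: under its middle; its flat deck is 30 mm above. Its x points away from the robot to the door hinge, y to the left along the trough. Display and three keys in the left (+y) half, open battery bay in the right half.
- bay (a point): Where battery_mid belongs: 8.3 mm over the floor of a trough 17 mm wide, 5 mm deep, along logger y. Fixed plate at its +y end (plus), sprung plate with coil at -y (2 N); their tops lean outward and guide the cell, which goes down under about 5 N (hung up, it stands 4 mm or more too high). Round the middle a recess 32 mm (y) x 70 mm (x), as deep as the trough, takes the fingertips.
- door (a joint): Angle of the domed door: 0 shut, 1.57 upright, starts leaning back at 1.9 to 2.25, stop 2.35. Hinge along logger y, 39 mm in logger +x from bay and 4.7 mm above it. Stiff hinge: stays where left (0.5 N at the edge). From 0.08 a sprung catch at the free edge resists, rising to 12-18 N, then lets go with a jump of 1 mm or more: click, caught at 0. Before that it is not held.
- door_edge (a point): Point on the door's outer face where to press: mid-width, 55 mm from the hinge axis along the door; the door is 62 mm long, 70 mm wide. With the door shut the outer face is level and 8.5 mm above the hinge axis, 46.5 mm above the logger's origin, with nothing higher beside it. Pressing nearer the hinge takes more force.

How it is judged (in metres and radians):
On the way, in this order (a step that is already met when the one before it is completed fails the run):
1. the battery lies down in its trough, plus end to the fixed plate, and is let go (distance between battery_mid and bay below 0.004 m and y of battery_plus in the frame of logger above -0.012 m and contact force between the fingers and anything else below 0.5 N), for 0.2 s.
2. after that, the door is pressed fully shut (value of joint door below 0.012 rad), for 0.1 s.
At the end, for the whole second after the job is handed in: the door is shut and held by its catch (angle under 0.012 rad, at rest), and the battery lies in the trough within 4 mm of its place, plus end to the fixed plate (value of joint door below 0.012 rad and distance between battery_mid and bay below 0.004 m and y of battery_plus in the frame of logger above -0.012 m and velocity of joint door below 0.05 rad/s); the robot touches nothing.
It fails at once if the robot presses on the logger or its door with more than 22 N (contact force between any of the fingers, the arm and logger above 22 N).
It fails at once if the battery is jammed into the logger (over 45 N, all its contacts with the logger added up) (contact force between battery and logger above 45 N).
It also fails if it takes over 64 s, if anything falls off the work surface, if the arm or the gripper's body presses on something with over 40 N, if the wrist force passes 120 N, or if a joint passes its speed limit or range.

ROBOT

A 7-joint arm with a two-finger parallel gripper is mounted at the origin on a cart in front of the work surface, level with it; the furniture and walls round the work are solid. World frame = base frame: x ahead of the robot, y to its left, z up, the work surface at z = 0. Lengths are in m, angles in degrees, forces in N, time in s.
With the tool pointing down it reaches from about 0.425 to 0.875 m from the base axis. Payload 4.7 kg.
Tool frame: the origin (TCP) lies on the centre line of the jaws, within the pads' length; the fingertips stand 19 mm ahead of it and the grasp point (between the pads) is the TCP; z points along the fingers, y is the line along which they close (so a half turn about z gives the same grasp; the last joint's range is limited). The gripper opens to 87 mm and grips with 3 to 60 N. Pads are 19 mm wide; open, the fingers measure 117 mm over their backs; the gripper's body (75 mm by 190 mm) begins 51 mm behind the grasp point.
Start: joints at [-73.677, 18.392, -4.016, 83.108, 1.295, 78.541, -3.26], TCP at [0.174, 0.626, 0.242] pointing down, gripper open.
Joint ranges: [-163.93, 163.93], [-17.29, 119.83], [-79.2, 71.16], [3.27, 140.29], [-89.18, 269.18], [5.43, 117.66], [-154.24, 154.24]. Speed limits (degrees/s): [147.25, 147.25, 180, 180, 180, 180, 180].

INTERFACE

Orientations are given as [roll, pitch, yaw] about the fixed x, y, z axes, in that order (R = Rz(yaw) Ry(pitch) Rx(roll)).
In Python, from cell import env, imaging gives the robot as it stands.
- The arm moves only by the shell command python3 -m crank 'ROWS' [OPENING] [FORCE]. ROWS is JSON, a list of rows, each an object of numbers: "x", "y", "z": the shift along the tool's x, y, z in m; "turn": the turn about the tool's z in rad. In form: [{"x": .., "y": .., "z": .., "turn": ..}, ...]. A call has 1 to 12 rows; each row is the pose to reach, as a shift and turn from the pose commanded when the call began, along the tool's axes at that moment; what a row does not reach only later rows make up. A row lasts 1/8 s, in which the tool goes at most 62.5 mm and 10.7 degrees, less where a joint would pass 70% of its speed; a pose out of reach is approached as far as the arm can. A call with a gripper value outside its range is refused whole. OPENING is the finger opening in m, from 0 to 0.087, set as the call begins (- or left out, the last holds). The fingers move at their own pace and stop on an object; FORCE is the grip in N (left out, the last holds). Time passes only in rows, so rows that repeat a pose let the fingers close. It gives the time, the measured TCP pose, the force, the opening and the grip force at its end, in the units of the state.
- env.get_obs(): the state, without advancing time (a new reading comes with each control period).
- imaging.read_camera(name): name is "side" or "top" or "wrist"; returns the picture (384x512x3 uint8, red, green, blue); there is no depth.
- imaging.get_calibration(name): a dict with "camera_matrix" (3x3 intrinsics, pixels), "position" and "attitude" of the camera in the world. Camera axes: x right, y up, looking along -z (the intrinsics and any distortion apply to the point x, -y, -z); pixel columns grow to the right and rows downward; lengths in m; the calibration is good to about 2 mm. A picture is of the moment at which its call begins: read the wrist's pose just before it. get_calibration takes no time and is no camera call; for the wrist camera it gives the pose at the moment of the call.
- env.sign_off(): hands the job in; it is judged then, once.
The state is a dict: "time_s": time; "qpos": joint angles; "joint_velocities": joint speeds; "effort": joint torques, N m; "tool_pos": TCP position; "tool_rot": TCP orientation; "force": force on the tool from outside, world axes, zero at the start; "wrist_torque": the same for the moment, N m; "grip_width": finger opening in m; "grasp_force": force on a finger pad.
Only numpy, scipy, OpenCV 4.12 (cv2) and the standard library are available. Lean on these libraries where they do the work, as an engineer would, in place of code of your own. Each camera call takes 0.05 s, during which the arm holds its last target. There are 200 camera calls.

## Working session

There is one attempt and no reset: what is moved stays moved. The work goes in short steps, Python scripts to look and compute and a shell command to move; the robot and the scene stay as the last step left them, time stands still between calls to the robot, and variables do not carry over. Pictures are saved under pics/ and viewed, at most 13 in all, crops included, and the job is handed in when it is done.

```bash
mkdir -p pics; ls
python3 - <<'E'
from cell import env, imaging
import cv2,numpy as np
print(env.get_obs())
for n in ("top","side"):
    im=imaging.read_camera(n); cv2.imwrite(f"pics/{n}0.png",im[:,:,::-1])
for n in ("top","side","wrist"):
    print(n,imaging.get_calibration(n))
a=cv2.imread("pics/top0.png");b=cv2.imread("pics/side0.png")
E
```

```text
pics
{'time_s': 0.0, 'qpos': array([-73.6771566 ,  18.440828  ,  -4.01511953,  83.17429069,
         1.29461174,  78.54123783,  -3.2600168 ]), 'joint_velocities': array([ 0.0002554 , -0.02758632,  0.08293568, -0.03897074, -0.02002315,
       -0.0687593 ,  0.03935677]), 'effort': array([-2.83140635e-04, -4.91278768e+01, -4.03975379e-01, -3.12532032e+01,
       -6.38216198e-02,  4.38560452e-02,  1.75396112e-04]), 'tool_pos': array([0.17377999, 0.62580294, 0.24044674]), 'tool_rot': array([-1.79888863e+02,  5.48251866e-03,  1.64486413e+02]), 'force': array([-0.52939263,  0.62982186,  0.80583244]), 'wrist_torque': array([-0.01938229,  0.00170771, -0.01207867]), 'grasp_force': 0.0, 'grip_width': 0.08688879371539927}
top {'camera_matrix': array([[412.59239788,   0.        , 257.837331  ],
       [  0.        , 412.59239788, 192.89703444],
       [  0.        ,   0.        ,   1.        ]]), 'position': array([0.29853205, 0.21725134, 0.88473537]), 'attitude': array([ 12.56784315,  -0.2247496 , -96.39751921])}
side {'camera_matrix': array([[426.1592727 ,   0.        , 252.47040466],
       [  0.        , 426.1592727 , 192.48560214],
       [  0.        ,   0.        ,   1.        ]]), 'position': array([-0.17780396,  0.58474643,  0.45392242]), 'attitude': array([  63.73207859,    0.56945285, -121.70047014])}
wrist {'camera_matrix': array([[320.03680202,   0.        , 258.94466147],
       [  0.        , 320.03680202, 197.69165912],
       [  0.        ,   0.        ,   1.        ]]), 'position': array([0.10110285, 0.6459605 , 0.38331857]), 'attitude': array([-15.98917248,   0.09017259,  74.49804571])}
```

View pics/top0.png

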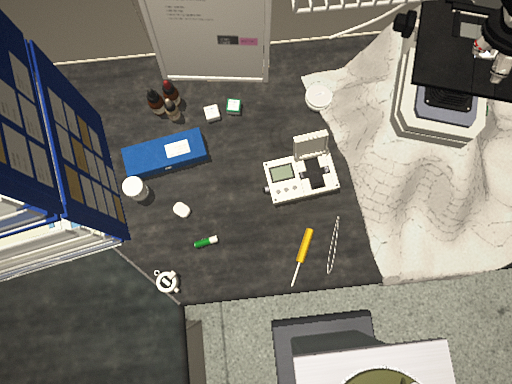

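View pics/side0.png

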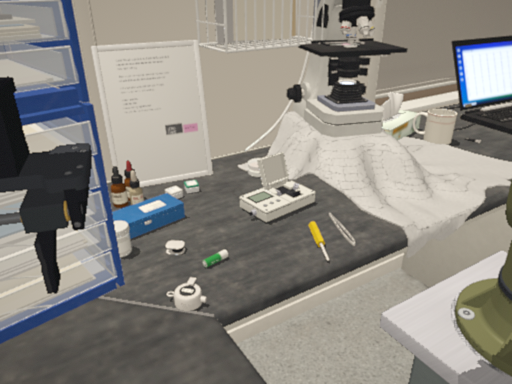

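The top view has the battery near (206,241), green to the left, and the logger near (302,177) with its door open behind it. I'll enlarge both.

```bash
cat > h.py <<'E'
import numpy as np,cv2
from scipy.spatial.transform import Rotation as R
from cell import env,imaging
def on_z(c,uv,z):
    K=c["camera_matrix"];d=np.linalg.inv(K)@np.array([*uv,1.]);d=R.from_euler('xyz',c["attitude"],degrees=True).as_matrix()@(d*[1,-1,-1])
    p=c["position"];return p+d*(z-p[2])/d[2]
def proj(c,P):
    q=R.from_euler('xyz',c["attitude"],degrees=True).as_matrix().T@(np.asarray(P)-c["position"])
    q=c["camera_matrix"]@(q*[1,-1,-1]);return q[:2]/q[2]
def shot(n,f,box=None,s=1):
    c=imaging.get_calibration(n);im=imaging.read_camera(n)[:,:,::-1]
    if box: x0,y0,x1,y1=box;im=im[y0:y1,x0:x1]
    cv2.imwrite(f,cv2.resize(im,None,fx=s,fy=s,interpolation=cv2.INTER_CUBIC));return c
def to_tool(dx,dy,dz):
    "world shift -> tool shift"
    o=env.get_obs();return R.from_euler('xyz',o["tool_rot"],degrees=True).inv().apply([dx,dy,dz])
E
python3 - <<'E'
import cv2,numpy as np
from h import *
a=cv2.imread("pics/top0.png");
x=cv2.resize(a[120:220,250:350],(600,600),interpolation=cv2.INTER_CUBIC)
y=cv2.resize(a[225:255,190:225],(200,172),interpolation=cv2.INTER_CUBIC)
o=np.zeros((600,800,3),np.uint8);o[:,:600]=x;o[:172,600:]=y;cv2.imwrite("pics/c0.png",o)
c=imaging.get_calibration("top")
print(on_z(c,(206,241),.0083),on_z(c,(196,244),.0083),on_z(c,(216,239),.0083),on_z(c,(302,177),.03))
E
```

```text
[0.4006337  0.31293899 0.0083    ] [0.39666172 0.3344989  0.0083    ] [0.40250402 0.29149679 0.0083    ] [0.51173533 0.09479063 0.03      ]
```

View pics/c0.png

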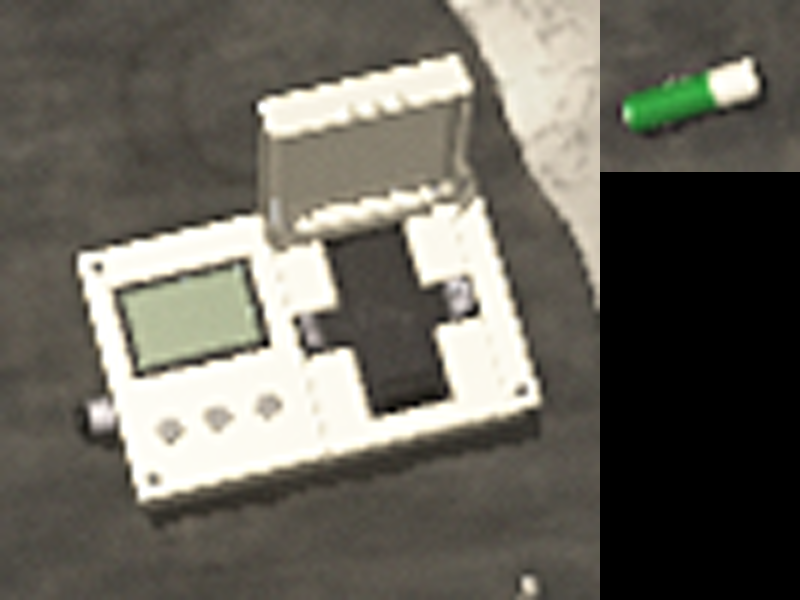

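Enlarged crop: battery plus end at top pixel (194.4,244.6), minus end (217.5,238.6). Logger deck corners at crop (78,255), (145,500), (541,405). Recess corners at (325,235), (408,222), (452,397), (372,415).

Run:
```python
from h import *
c=imaging.get_calibration("top");np.set_printoptions(precision=4,suppress=True)
p=on_z(c,(194.4,244.6),.0083);m=on_z(c,(217.5,238.6),.0083);d=p-m
print("bat",(p+m)/2,np.linalg.norm(d),np.degrees(np.arctan2(d[1],d[0])))
q=lambda x,y:(250+x/6,120+y/6)
for z in (.03,.036):
  bl,fl,fr=[on_z(c,q(*k),z) for k in((78,255),(145,500),(541,405))]
  print(z,bl,fl,fr,np.linalg.norm(bl-fl),np.linalg.norm(fl-fr),np.degrees(np.arctan2(*(fl-fr)[[1,0]])),np.degrees(np.arctan2(*(bl-fl)[[1,0]])), "mid",(bl+fr)/2)
  rc=[on_z(c,q(*k),z) for k in((325,235),(408,222),(452,397),(372,415))];print("recess",np.mean(rc,0),np.linalg.norm(rc[0]-rc[3]),np.linalg.norm(rc[0]-rc[1]))
o=env.get_obs();print(to_tool(*(np.array([.4006,.3122,.16])-o["tool_pos"])))
```

```text
bat [0.3994 0.3131 0.0083] 0.05022639516032809 98.26648000722099
0.03 [0.5531 0.1741 0.03  ] [0.4613 0.1609 0.03  ] [0.4798 0.0171 0.03  ] 0.09274144875683754 0.14508221163206825 97.34862846285095 8.171612608064244 mid [0.5165 0.0956 0.03  ]
recess [0.518  0.0661 0.03  ] 0.0682790213590916 0.03049528750868994
0.036 [0.5513 0.1744 0.036 ] [0.4601 0.1613 0.036 ] [0.4786 0.0185 0.036 ] 0.09209043007542489 0.14406377563199246 97.34862846285095 8.171612608064247 mid [0.5149 0.0964 0.036 ]
recess [0.5165 0.0672 0.036 ] 0.06779972198379414 0.030281219234694526
[-0.3024 -0.2414  0.081 ]
```

```bash
python3 -m crank '[{"x":-0.136,"y":-0.207,"z":0,"turn":0.5},{"x":-0.136,"y":-0.207,"z":0,"turn":0.5},{"x":-0.136,"y":-0.207,"z":0,"turn":0.8},{"x":-0.136,"y":-0.207,"z":0,"turn":0.9},{"x":-0.302,"y":-0.241,"z":0.08,"turn":1.155},{"x":-0.302,"y":-0.241,"z":0.08,"turn":1.155},{"x":-0.302,"y":-0.241,"z":0.08,"turn":1.155},{"x":-0.302,"y":-0.241,"z":0.08,"turn":1.155},{"x":-0.302,"y":-0.241,"z":0.08,"turn":1.155},{"x":-0.302,"y":-0.241,"z":0.08,"turn":1.155}]' 0.05 10
python3 -c "
from h import *
print(env.get_obs());print(shot('wrist','pics/w1.png'))"
```

```text
time_s: 1.35
tool_pos: [0.3994, 0.3148, 0.1621]
tool_rot: [180.0, -0.1, 98.5]
force: [0.2, 0.4, -0.1]
grip_width: 0.0498
grasp_force: 0.0
{'time_s': 1.35, 'qpos': array([-55.44128752,   4.20582236,  14.88298188, 109.41669137,
        -1.21925194,  66.46998749, -31.63275907]), 'joint_velocities': array([-0.20975725, -0.25835443,  0.0390287 , -0.01913441,  0.23910264,
        0.00130613,  0.06928144]), 'effort': array([ 4.16321475e-01, -3.18454885e+01,  9.59156044e-01, -2.91502655e+01,
       -3.29838018e-02, -5.13669263e-03, -3.25935194e-03]), 'tool_pos': array([0.39936234, 0.31478874, 0.16213761]), 'tool_rot': array([ 1.79975716e+02, -6.07226849e-02,  9.84780575e+01]), 'force': array([ 0.15114052,  0.41938508, -0.0714007 ]), 'wrist_torque': array([-0.11122259,  0.0394162 ,  0.00108596]), 'grasp_force': 0.0, 'grip_width': 0.04984743981597694}
{'camera_matrix': array([[320.03680202,   0.        , 258.94466147],
       [  0.        , 320.03680202, 197.69165912],
       [  0.        ,   0.        ,   1.        ]]), 'position': array([0.38828979, 0.38904583, 0.30497083]), 'attitude': array([-1.59309341e+01, -3.96653264e-04,  8.48747848e+00])}
```

View pics/w1.png

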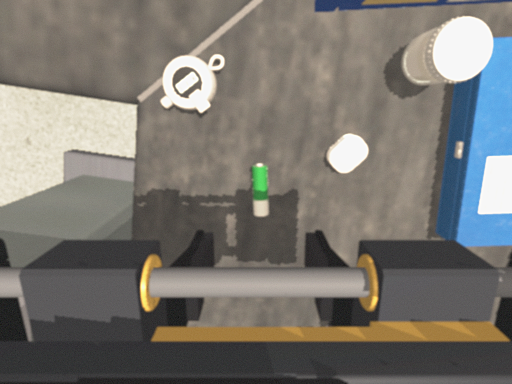

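The wrist view shows the battery along the tool axis, with plus at (260,164) and minus at (261,216).

Run:
```python
from h import *
np.set_printoptions(precision=4,suppress=True)
c=imaging.get_calibration("wrist");im=imaging.read_camera("wrist")
cr=im[150:235,240:285].astype(int)
# column centroids of battery by row (bright or green)
b=(cr.max(2)>110)
ys,xs=np.nonzero(b)
for r in range(0,85,4): 
    k=np.nonzero(b[r])[0]; print(r+150,(k.mean()+240,len(k)) if len(k) else None,end=' ')
print()
p=on_z(c,(260,164),.0083);m=on_z(c,(261,216),.0083);d=p-m
print((p+m)/2,np.linalg.norm(d),np.degrees(np.arctan2(d[1],d[0])))
```

```text
150 (np.float64(262.0), 45) 154 (np.float64(262.0), 45) 158 (np.float64(262.0), 45) 162 (np.float64(262.0), 45) 166 (np.float64(262.0), 45) 170 (np.float64(262.85714285714283), 42) 174 (np.float64(262.5348837209302), 43) 178 (np.float64(262.5348837209302), 43) 182 (np.float64(262.25), 44) 186 (np.float64(262.7857142857143), 42) 190 (np.float64(268.5), 32) 194 (np.float64(265.9166666666667), 24) 198 (np.float64(260.5), 14) 202 (np.float64(260.5), 16) 206 (np.float64(260.5), 16) 210 (np.float64(260.5), 16) 214 (np.float64(260.5), 16) 218 None 222 None 226 None 230 None 234 None 
[0.4014 0.3125 0.0083] 0.05147425284410546 99.63239341671222
```

```bash
python3 -m crank '[{"x":-0.002,"y":0.001,"z":0.06,"turn":0},{"x":-0.002,"y":0.001,"z":0.11,"turn":0},{"x":-0.002,"y":0.001,"z":0.128,"turn":0},{"x":-0.002,"y":0.001,"z":0.138,"turn":0},{"x":-0.002,"y":0.001,"z":0.138,"turn":0},{"x":-0.002,"y":0.001,"z":0.138,"turn":0}]' 0.05 10
```

```text
time_s: 2.2
tool_pos: [0.4024, 0.3124, 0.0248]
tool_rot: [179.9, -0.1, 98.3]
force: [-0.4, 0.6, -0.4]
grip_width: 0.0498
grasp_force: 0.0
```

```bash
python3 -m crank '[{"x":0,"y":-0.001,"z":0.0035,"turn":0},{"x":0,"y":-0.001,"z":0.0035,"turn":0}]' 0.05 10; python3 -m crank '[{"x":0,"y":0,"z":0,"turn":0},{"x":0,"y":0,"z":0,"turn":0},{"x":0,"y":0,"z":0,"turn":0},{"x":0,"y":0,"z":0,"turn":0}]' 0.01 20;  python3 -m crank '[{"x":0,"y":0,"z":-0.05,"turn":0},{"x":0,"y":0,"z":-0.10,"turn":0},{"x":0,"y":0,"z":-0.10,"turn":0},{"x":0,"y":0,"z":-0.10,"turn":0},{"x":0,"y":0,"z":-0.10,"turn":0}]'
python3 -c "
from h import *
o=env.get_obs();print(o['tool_pos'],o['tool_rot'],o['grip_width'],o['grasp_force']);print(to_tool(*(np.array([.516,.0666,.14])-o['tool_pos'])))"
```

```text
time_s: 2.45
tool_pos: [0.4007, 0.3114, 0.0203]
tool_rot: [180.0, -0.0, 98.3]
force: [1.2, 0.1, 0.1]
grip_width: 0.0505
grasp_force: 0.0
time_s: 2.95
tool_pos: [0.4008, 0.3114, 0.0201]
tool_rot: [180.0, -0.0, 98.3]
force: [0.3, -0.6, 0.9]
grip_width: 0.0178
grasp_force: 0.2
time_s: 3.58
tool_pos: [0.3998, 0.3106, 0.1186]
tool_rot: [-179.9, 0.1, 98.3]
force: [0.7, -0.4, -0.1]
grip_width: 0.0163
grasp_force: 20.0
[0.39984693 0.31059634 0.11856126] [-1.79872354e+02  1.00312141e-01  9.83133566e+01] 0.016268336411142996 19.993168115615845
[-0.2582638   0.07960693 -0.02116401]
```

```bash
python3 -m crank '[{"x":-0.05,"y":0.015,"z":-0.03,"turn":0},{"x":-0.11,"y":0.033,"z":-0.05,"turn":0},{"x":-0.16,"y":0.05,"z":-0.05,"turn":0},{"x":-0.21,"y":0.065,"z":-0.05,"turn":0},{"x":-0.245,"y":0.076,"z":-0.05,"turn":0.01},{"x":-0.258,"y":0.08,"z":-0.05,"turn":0.01},{"x":-0.258,"y":0.08,"z":-0.05,"turn":0.01},{"x":-0.258,"y":0.08,"z":-0.05,"turn":0.01},{"x":-0.258,"y":0.08,"z":-0.05,"turn":0.01}]'
python3 - <<'E'
from h import *
np.set_printoptions(precision=4,suppress=True)
o=env.get_obs();t=o['tool_pos'];print(t,o['tool_rot'])
c=shot('wrist','pics/w2.png');print(c['position'],c['attitude'],"tcp px",proj(c,t))
s=imaging.get_calibration('side');uv=proj(s,t);print("side tcp",uv)
im=imaging.read_camera('side')[:,:,::-1];u,v=map(int,uv);x0,y0=u-50,v-38
print("side box",x0,y0)
a=cv2.resize(im[y0:y0+75,x0:x0+100],(800,600),interpolation=cv2.INTER_CUBIC);cv2.imwrite('pics/s2.png',a)
E
```

```text
time_s: 4.7
tool_pos: [0.5166, 0.0694, 0.1699]
tool_rot: [-180.0, -0.0, 97.9]
force: [-0.7, 0.5, -0.5]
grip_width: 0.016
grasp_force: 20.0
[0.5166 0.0694 0.1699] [-179.9788   -0.0282   97.9002]
[0.5064 0.1438 0.3127] [-15.9627   0.0432   7.9126] tcp px [258.924  264.5638]
side tcp [288.7175 132.0672]
side box 238 94
```

View pics/w2.png

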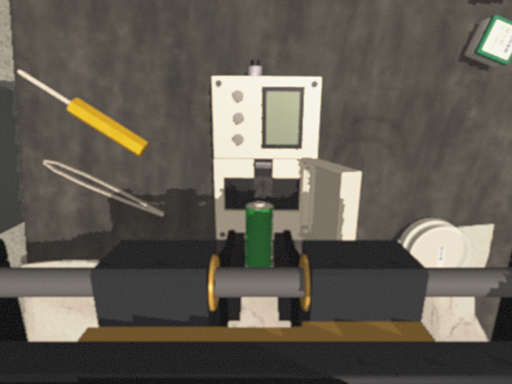

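View pics/s2.png

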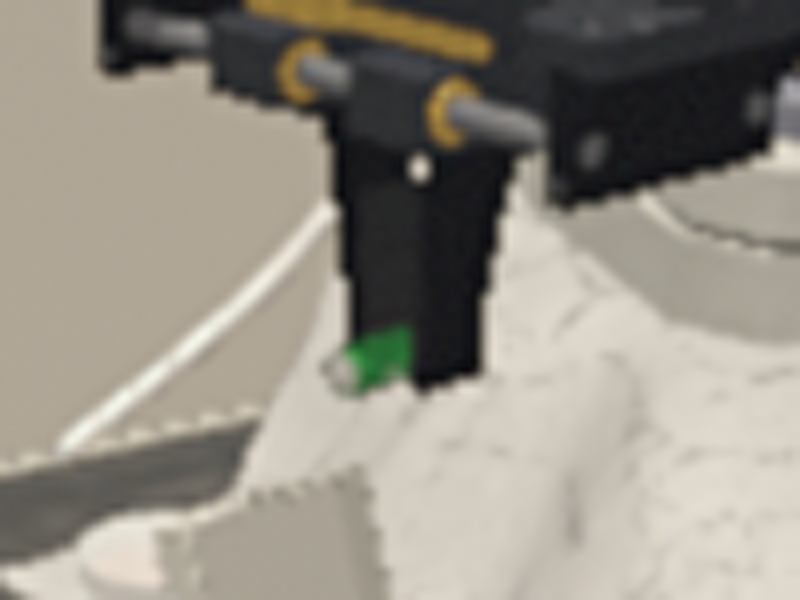

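Wrist view: deck +y edge from (213,77) to (321,77), recess from u=225 to 300, held cell's plus end near (259,205). Side crop: plus end near (342,372). Next I compare these with predictions.

Run:
```python
from h import *
np.set_printoptions(precision=4,suppress=True)
t=np.array([.5166,.0694,.1699]);M=R.from_euler('xyz',[-179.98,-.03,97.9],degrees=True)
c=imaging.get_calibration('wrist');s=imaging.get_calibration('side')
for sx in (.02,.025,.03):
  for dz in (.009,.012,.015):
    P=t+M.apply([sx,0,dz]);print(sx,dz,"wrist",proj(c,P),"side crop",(proj(s,P)-[238,94])*8)
tip=t+M.apply([.0095,0,.019]);print("tip",(proj(s,tip)-[238,94])*8,(proj(s,t+M.apply([0.0095,-.02,.019]))-[238,94])*8)
for z in (.03,.033,.036):
  a,b=on_z(c,(213,77),z),on_z(c,(321,77),z);print(z,a,b,np.linalg.norm(a-b),np.degrees(np.arctan2(*(b-a)[[1,0]])))
  print(on_z(c,(213,238),z), on_z(c,(225,195),z),on_z(c,(300,195),z))
im=cv2.imread('pics/w2.png')
cv2.imwrite('pics/w2c.png',cv2.resize(im[65:245,205:335],None,fx=3.3,fy=3.3,interpolation=cv2.INTER_CUBIC))
```

```text
0.02 0.009 wrist [258.533  218.7854] side crop [349.5144 353.5827]
0.02 0.012 wrist [258.5405 216.8001] side crop [349.2788 364.5137]
0.02 0.015 wrist [258.5478 214.8836] side crop [349.0439 375.4123]
0.025 0.009 wrist [258.5226 209.3357] side crop [335.4686 357.7319]
0.025 0.012 wrist [258.5303 207.5013] side crop [335.2532 368.6917]
0.025 0.015 wrist [258.5378 205.7308] side crop [335.0384 379.6189]
0.03 0.009 wrist [258.512  199.7215] side crop [321.3326 361.9078]
0.03 0.012 wrist [258.52   198.0434] side crop [321.1376 372.8965]
0.03 0.015 wrist [258.5277 196.4242] side crop [320.9432 383.8524]
tip [377.7999 381.0676] [430.8903 400.4527]
0.03 [0.4656 0.161  0.03  ] [0.5544 0.1733 0.03  ] 0.08960934651899742 7.858766610958678
[0.4797 0.0175 0.03  ] [0.4864 0.0613 0.03  ] [0.5546 0.0708 0.03  ]
0.033 [0.466  0.1608 0.033 ] [0.5539 0.173  0.033 ] 0.08865891759013579 7.858766610958675
[0.48   0.0188 0.033 ] [0.4866 0.0622 0.033 ] [0.5541 0.0715 0.033 ]
0.036 [0.4665 0.1607 0.036 ] [0.5534 0.1726 0.036 ] 0.08770848866127419 7.858766610958689
[0.4803 0.0201 0.036 ] [0.4869 0.0631 0.036 ] [0.5535 0.0723 0.036 ]
```

View pics/w2c.png

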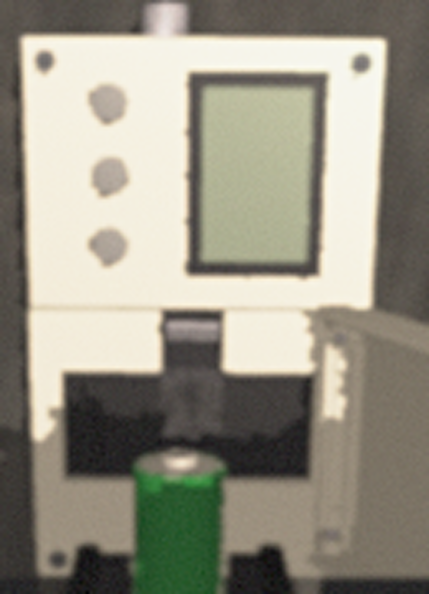

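Run:
```python
from h import *
from scipy.optimize import least_squares
np.set_printoptions(precision=4,suppress=True)
T=imaging.get_calibration('top');W=imaging.get_calibration('wrist')
q=lambda x,y:(250+x/6,120+y/6); w=lambda x,y:(205+x/3.3,65+y/3.3)
h=.03
corn={'bl':(.046,.0735),'fl':(-.046,.0735),'fr':(-.046,-.0735)}
def res(p,top,wr):
    x,y,a,f,bx,by=p; A=R.from_euler('z',a).as_matrix()
    L=lambda X,Y:A@[X,Y,h]+[x,y,f]
    r=[]
    if top:
        for k,u in (('bl',(78,255)),('fl',(145,500)),('fr',(541,405))): r+=list(proj(T,L(*corn[k]))-q(*u))
        for (sx,sy),u in (((1,1),(325,235)),((1,-1),(408,222)),((-1,-1),(452,397)),((-1,1),(372,415))): r+=list(proj(T,L(bx+sx*.035,by+sy*.016))-q(*u))
    if wr:
        for k,u in (('bl',(387,38)),('fl',(20,38))): r+=list(proj(W,L(*corn[k]))-w(*u))
        r.append((proj(W,L(-.046,-.06))-w(38,0))[0])
        r+=list(proj(W,L(bx-.035,by+.016))-w(64,372))
        r.append((proj(W,L(bx,by+.025))-w(192,0))[0])
    return np.array(r+[(f-.003)/.003*.7,(bx)/.004,(by+.033)/.004])
for a in((1,0),(0,1),(1,1)):
    s=least_squares(res,[.516,.096,.137,.003,0,-.033],args=a);x,y,an,f,bx,by=s.x
    b=R.from_euler('z',an).apply([bx,by,.0333])+[x,y,f]
    print(a,s.x,np.degrees(an),"bay",b,"res",res(s.x,*a))
```

```text
(1, 0) [ 0.5158  0.0953  0.1211  0.001  -0.0014 -0.0294] 6.939577285691524 bay [0.518  0.066  0.0343] res [ 0.1532  0.0602 -0.8292 -0.0001  0.2586  0.2402 -0.5764 -0.0939 -0.1136
 -1.1781  1.1472  0.2673 -0.0394  0.6331 -0.4623 -0.3555  0.9087]
(0, 1) [ 0.5195  0.0947  0.1348  0.001  -0.0023 -0.0284] 7.724083528200603 bay [0.5211 0.0662 0.0343] res [ 0.0037  0.0305 -0.0908 -0.2482 -0.0332 -0.0103  0.2648  0.1357 -0.478
 -0.5655  1.146 ]
(1, 1) [ 0.5189  0.0949  0.1287 -0.0034 -0.0023 -0.0296] 7.372445937600765 bay [0.5204 0.0653 0.0299] res [ 0.0558 -0.437  -0.6674 -0.81   -0.0967 -0.9669 -0.7081 -0.5081 -0.3514
 -1.6774  1.0959 -0.4656  0.0197 -0.0127 -1.1159  0.4114  0.497  -0.5799
 -0.4478 -0.256  -0.0947 -0.6397 -1.4965 -0.5777  0.8446]
```

```bash
python3 -m crank '[{"x":-0.004,"y":0.0025,"z":0.04,"turn":0.005},{"x":-0.004,"y":0.0025,"z":0.08,"turn":0.005},{"x":-0.004,"y":0.0025,"z":0.1,"turn":0.005},{"x":-0.004,"y":0.0025,"z":0.1,"turn":0.005},{"x":-0.004,"y":0.0025,"z":0.1,"turn":0.005},{"x":-0.004,"y":0.0025,"z":0.1,"turn":0.005}]'
python3 - <<'E'
from h import *
np.set_printoptions(precision=4,suppress=True)
o=env.get_obs();t=o['tool_pos'];print(t,o['tool_rot'],o['force'])
c=shot('wrist','pics/w3.png',(190,70,350,250),3.3)
M=R.from_euler('xyz',o['tool_rot'],degrees=True)
f=lambda P:(proj(c,P)-[190,70])*3.3
print("nub",f(t+M.apply([.025,0,.012])))
for z in(.03,.033,.036):
  for b in ((.5195,.066),(.518,.066)):
    P=np.array([*b,z]); print(z,b,"trough end",f(P+M.apply([.026,0,0])),"recess near corners",f(P+M.apply([.016,-.035,0])),f(P+M.apply([.016,.035,0])))
E
```

```text
time_s: 5.55
tool_pos: [0.5212, 0.0644, 0.0714]
tool_rot: [179.9, -0.0, 97.5]
force: [0.4, -0.3, -0.1]
grip_width: 0.0161
grasp_force: 20.0
[0.5212 0.0644 0.0714] [179.8601  -0.0369  97.4632] [ 0.4423 -0.2683 -0.0793]
nub [227.3496 458.0303]
0.03 (0.5195, 0.066) trough end [218.8927 392.6973] recess near corners [ 27.3346 445.6982] [410.698  445.8092]
0.03 (0.518, 0.066) trough end [210.6245 391.6508] recess near corners [ 19.1287 444.6824] [402.6038 444.7932]
0.033 (0.5195, 0.066) trough end [218.7949 396.908 ] recess near corners [ 24.3296 450.6524] [413.5142 450.7656]
0.033 (0.518, 0.066) trough end [210.3992 395.8467] recess near corners [ 15.9982 449.6226] [405.2979 449.7357]
0.036 (0.5195, 0.066) trough end [218.694  401.2504] recess near corners [ 21.232  455.7593] [416.4173 455.8748]
0.036 (0.518, 0.066) trough end [210.1668 400.1739] recess near corners [ 12.7712 454.7151] [408.0751 454.8306]
```

View pics/w3.png

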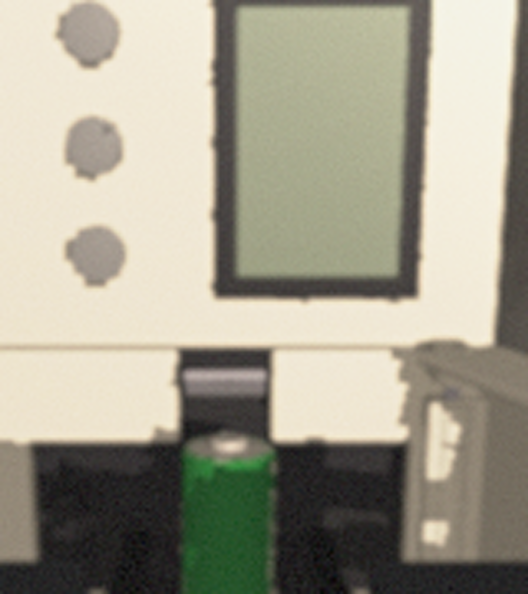

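The trough centre is at crop u≈226 and the cell at u≈228, so x is within 0.5 mm. The cell's plus end sits about 1 mm short of the ideal y. Descending by feel.

```bash
python3 -m crank '[{"x":0.0007,"y":-0.0003,"z":0.01,"turn":0},{"x":0.0007,"y":-0.0003,"z":0.015,"turn":0},{"x":0.0007,"y":-0.0003,"z":0.015,"turn":0}]'; python3 -m crank '[{"x":0,"y":0,"z":0.0015,"turn":0},{"x":0,"y":0,"z":0.003,"turn":0},{"x":0,"y":0,"z":0.003,"turn":0}]';python3 -m crank '[{"x":0,"y":0,"z":0.001,"turn":0},{"x":0,"y":0,"z":0.002,"turn":0},{"x":0,"y":0,"z":0.002,"turn":0}]'
```

```text
time_s: 5.98
tool_pos: [0.5191, 0.0646, 0.0543]
tool_rot: [-179.9, 0.0, 97.4]
force: [-0.2, 0.4, -1.3]
grip_width: 0.0159
grasp_force: 20.0
time_s: 6.35
tool_pos: [0.5201, 0.0647, 0.0521]
tool_rot: [180.0, -0.0, 97.5]
force: [-0.2, 0.2, -0.8]
grip_width: 0.0155
grasp_force: 20.0
time_s: 6.72
tool_pos: [0.52, 0.0646, 0.0501]
tool_rot: [180.0, 0.0, 97.4]
force: [1.2, 0.5, -0.2]
grip_width: 0.016
grasp_force: 20.0
```

```bash
for i in 1; do python3 -m crank '[{"x":0,"y":0,"z":0.001,"turn":0},{"x":0,"y":0,"z":0.001,"turn":0}]'; python3 -m crank '[{"x":0,"y":0,"z":0.001,"turn":0},{"x":0,"y":0,"z":0.001,"turn":0}]'; python3 -m crank '[{"x":0,"y":0,"z":0.001,"turn":0},{"x":0,"y":0,"z":0.001,"turn":0}]'; done | grep -E "pos|force"
```

```text
tool_pos: [0.5199, 0.0646, 0.049]
force: [1.3, -0.2, -0.4]
grasp_force: 20.0
tool_pos: [0.5198, 0.0646, 0.048]
force: [0.7, -0.7, 0.3]
grasp_force: 20.0
tool_pos: [0.5198, 0.0646, 0.0471]
force: [-0.3, 0.3, 2.3]
grasp_force: 20.0
```

```bash
python3 -m crank '[{"x":0,"y":0,"z":0.001,"turn":0},{"x":0,"y":0,"z":0.001,"turn":0}]' | grep -E "pos|force"; python3 -m crank '[{"x":0,"y":0,"z":0.001,"turn":0},{"x":0,"y":0,"z":0.001,"turn":0}]'| grep -E "pos|force"
```

```text
tool_pos: [0.5198, 0.0646, 0.047]
force: [-3.4, -1.5, 9.4]
grasp_force: 20.0
tool_pos: [0.5199, 0.0646, 0.047]
force: [-5.5, -0.2, 17.2]
grasp_force: 20.0
```

Contact is firm at 17 N, so I'll ease off, release, and look.

```bash
python3 -m crank '[{"x":0,"y":0,"z":-0.0015,"turn":0},{"x":0,"y":0,"z":-0.002,"turn":0}]' | grep -E "pos|force"; python3 -m crank '[{"x":0,"y":0,"z":0,"turn":0},{"x":0,"y":0,"z":0,"turn":0},{"x":0,"y":0,"z":0,"turn":0}]' 0.03 20;  python3 -m crank '[{"x":0,"y":0,"z":-0.02,"turn":0},{"x":0,"y":0,"z":-0.05,"turn":0},{"x":0,"y":0,"z":-0.08,"turn":0},{"x":0,"y":0,"z":-0.1,"turn":0},{"x":0,"y":0,"z":-0.1,"turn":0},{"x":0,"y":0,"z":-0.1,"turn":0}]'
python3 - <<'E'
from h import *
c=shot('wrist','pics/w4.png');print(c['position'])
a=cv2.imread('pics/w4.png')[130:245,200:350];cv2.imwrite('pics/w4c.png',cv2.resize(a,None,fx=5,fy=5,interpolation=cv2.INTER_CUBIC))
E
```

```text
tool_pos: [0.5198, 0.0646, 0.0472]
force: [-0.1, -0.0, 1.2]
grasp_force: 20.0
time_s: 8.6
tool_pos: [0.5199, 0.0647, 0.0468]
tool_rot: [180.0, 0.0, 97.5]
force: [0.4, 0.4, -0.4]
grip_width: 0.0288
grasp_force: 0.5
time_s: 9.35
tool_pos: [0.5192, 0.0646, 0.1461]
tool_rot: [-179.9, 0.0, 97.5]
force: [-0.1, 0.3, 0.6]
grip_width: 0.0301
grasp_force: 0.0
[0.50963828 0.1392682  0.28880184]
```

View pics/w4c.png

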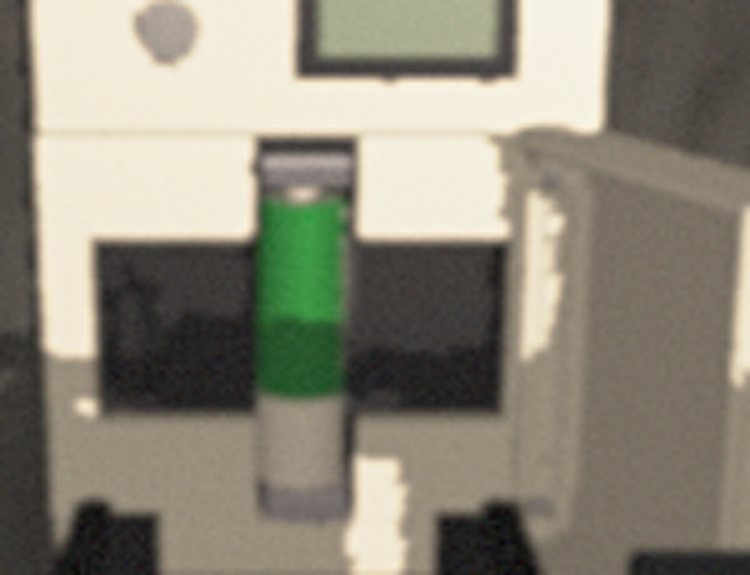

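The cell lies in the trough between the plates with the nub toward the fixed plate. I'll confirm by pressing on its top with closed fingertips.

```bash
python3 -m crank '[{"x":0,"y":0,"z":0.04,"turn":0},{"x":0,"y":0,"z":0.07,"turn":0},{"x":0,"y":0,"z":0.079,"turn":0},{"x":0,"y":0,"z":0.079,"turn":0},{"x":0,"y":0,"z":0.079,"turn":0}]' 0 10 ; for i in 1 2 3 ; do python3 -m crank '[{"x":0,"y":0,"z":0.0015,"turn":0},{"x":0,"y":0,"z":0.0015,"turn":0}]' | grep -E "pos|^force"; done
```

```text
time_s: 10.02
tool_pos: [0.5207, 0.0648, 0.0691]
tool_rot: [179.9, -0.0, 97.4]
force: [0.4, 0.3, 0.4]
grip_width: 0.0005
grasp_force: 0.0
tool_pos: [0.5202, 0.0648, 0.0671]
force: [0.2, -0.4, -0.4]
tool_pos: [0.5197, 0.0647, 0.065]
force: [0.6, -0.7, 0.8]
tool_pos: [0.5197, 0.0646, 0.0634]
force: [-0.6, 0.1, -0.3]
```

```bash
for i in 1 2; do python3 -m crank '[{"x":0,"y":0,"z":0.001,"turn":0},{"x":0,"y":0,"z":0.001,"turn":0}]' | grep -E "pos|^force"; done
```

```text
tool_pos: [0.5197, 0.0646, 0.0625]
force: [-1.2, 0.1, 0.2]
tool_pos: [0.5197, 0.0646, 0.0615]
force: [0.2, -0.5, 0.6]
```

```bash
for i in 1 2; do python3 -m crank '[{"x":0,"y":0,"z":0.001,"turn":0},{"x":0,"y":0,"z":0.001,"turn":0}]' | grep -E "pos|^force"; done
```

```text
tool_pos: [0.5205, 0.0647, 0.0613]
force: [-0.9, 1.0, 4.1]
tool_pos: [0.5214, 0.0648, 0.0611]
force: [-0.9, 0.2, 9.1]
```

```bash
python3 -m crank '[{"x":0,"y":0,"z":-0.012,"turn":0},{"x":0.03,"y":-0.025,"z":-0.012,"turn":0},{"x":0.03,"y":-0.025,"z":-0.003,"turn":0},{"x":0.03,"y":-0.025,"z":0.006,"turn":0},{"x":0.03,"y":-0.025,"z":0.009,"turn":0},{"x":0.03,"y":-0.025,"z":0.009,"turn":0}]' | grep -E "pos|^force"; for i in 1 2 ; do python3 -m crank '[{"x":0,"y":0,"z":0.001,"turn":0},{"x":0,"y":0,"z":0.001,"turn":0}]' | grep -E "pos|^force"; done
```

```text
tool_pos: [0.4917, 0.0905, 0.0505]
force: [0.5, -0.9, 0.9]
tool_pos: [0.492, 0.0909, 0.0501]
force: [1.3, -0.6, 4.0]
tool_pos: [0.4922, 0.091, 0.0498]
force: [-0.1, -1.3, 9.6]
```

Deck contact is at TCP z 0.0499 and cell top at 0.0612. The cell stands 11.3 mm above the deck against 11.6 expected, so it's seated. Now behind the door.

```bash
python3 -m crank '[{"x":0,"y":0,"z":-0.05,"turn":0},{"x":0,"y":0,"z":-0.1,"turn":0},{"x":-0.01,"y":0.05,"z":-0.105,"turn":0},{"x":-0.02,"y":0.1,"z":-0.105,"turn":0},{"x":-0.028,"y":0.138,"z":-0.105,"turn":0},{"x":-0.028,"y":0.138,"z":-0.105,"turn":0},{"x":-0.028,"y":0.138,"z":-0.07,"turn":0},{"x":-0.028,"y":0.138,"z":-0.04,"turn":0},{"x":-0.028,"y":0.138,"z":-0.04,"turn":0},{"x":-0.028,"y":0.138,"z":-0.04,"turn":0}]'
```

```text
time_s: 14.28
tool_pos: [0.6315, 0.0815, 0.0897]
tool_rot: [180.0, -0.0, 97.5]
force: [0.4, 0.5, -0.0]
grip_width: 0.0003
grasp_force: 0.0
```

```bash
python3 -m crank '[{"x":0,"y":-0.012,"z":0,"turn":0},{"x":0,"y":-0.024,"z":0,"turn":0},{"x":0,"y":-0.034,"z":0,"turn":0},{"x":0,"y":-0.044,"z":0,"turn":0},{"x":0,"y":-0.054,"z":0,"turn":0},{"x":0,"y":-0.064,"z":0,"turn":0},{"x":0,"y":-0.074,"z":0,"turn":0},{"x":0,"y":-0.084,"z":0,"turn":0},{"x":0,"y":-0.094,"z":0,"turn":0},{"x":0,"y":-0.094,"z":0,"turn":0}]'
python3 - <<'E'
from h import *
im=imaging.read_camera('side')[:,:,::-1];cv2.imwrite('pics/s5.png',cv2.resize(im[100:240,210:350],None,fx=4.2,fy=4.2,interpolation=cv2.INTER_CUBIC))
E
```

```text
time_s: 15.52
tool_pos: [0.5372, 0.069, 0.0883]
tool_rot: [-179.9, -0.0, 97.5]
force: [-0.3, 0.0, -0.3]
grip_width: 0.0006
grasp_force: 0.0
```

View pics/s5.png

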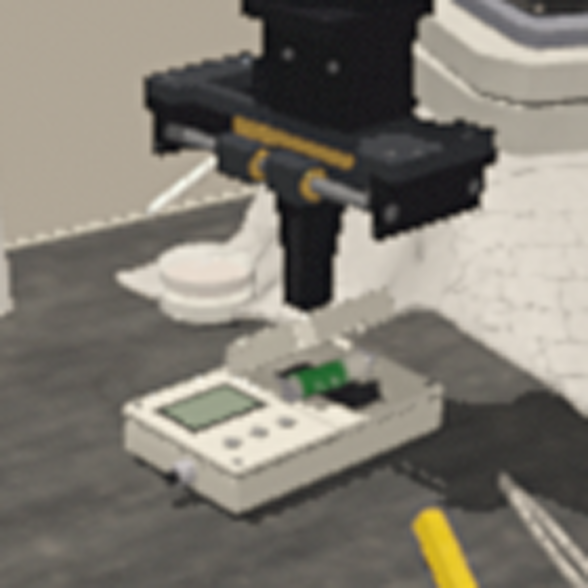

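The door is now swung forward at about 35°, resting over the bay, and the cell sits level in its trough. Now over the top of the free edge and press.

```bash
python3 -m crank '[{"x":0,"y":0,"z":-0.025,"turn":0},{"x":0,"y":-0.015,"z":-0.025,"turn":0},{"x":0,"y":-0.031,"z":-0.025,"turn":0},{"x":0,"y":-0.031,"z":-0.012,"turn":0},{"x":0,"y":-0.031,"z":0,"turn":0},{"x":0,"y":-0.031,"z":0.007,"turn":0},{"x":0,"y":-0.031,"z":0.013,"turn":0},{"x":0,"y":-0.031,"z":0.013,"turn":0}]'; for i in 1 2 3; do python3 -m crank '[{"x":0,"y":0,"z":0.001,"turn":0},{"x":0,"y":0,"z":0.001,"turn":0}]' | grep -E "pos|^force"; done
```

```text
time_s: 16.58
tool_pos: [0.5076, 0.0649, 0.0749]
tool_rot: [-180.0, 0.0, 97.4]
force: [0.3, -0.7, 1.5]
grip_width: 0.0005
grasp_force: 0.0
tool_pos: [0.508, 0.0651, 0.0748]
force: [0.4, -0.4, 0.4]
tool_pos: [0.5078, 0.0652, 0.0737]
force: [0.2, 0.3, 0.4]
tool_pos: [0.5076, 0.0651, 0.0725]
force: [0.5, 0.3, -1.2]
```

```bash
for i in 1 2 3; do python3 -m crank '[{"x":0,"y":0,"z":0.001,"turn":0},{"x":0,"y":0,"z":0.001,"turn":0}]' | grep -E "pos|^force"; done
```

```text
tool_pos: [0.5076, 0.0651, 0.0715]
force: [0.7, -0.3, 0.1]
tool_pos: [0.5076, 0.0651, 0.0707]
force: [-0.3, 0.0, 2.2]
tool_pos: [0.5076, 0.0651, 0.0699]
force: [-0.9, -1.4, 5.4]
```

```bash
for i in 1 2; do python3 -m crank '[{"x":0,"y":0,"z":0.0006,"turn":0},{"x":0,"y":0,"z":0.0006,"turn":0}]' | grep -E "pos|^force"; done
```

```text
tool_pos: [0.5075, 0.0651, 0.0695]
force: [-3.8, -1.0, 6.8]
tool_pos: [0.5074, 0.0651, 0.069]
force: [-2.9, -1.1, 7.9]
```

```bash
for i in 1 2 3; do python3 -m crank '[{"x":0,"y":0,"z":0.0006,"turn":0},{"x":0,"y":0,"z":0.0006,"turn":0}]' | grep -E "pos|^force"; done
```

```text
tool_pos: [0.5074, 0.0651, 0.0685]
force: [-4.5, -0.8, 9.9]
tool_pos: [0.5073, 0.065, 0.0681]
force: [-4.6, -0.8, 10.8]
tool_pos: [0.5073, 0.065, 0.0679]
force: [-7.1, -0.4, 14.2]
```

```bash
for i in 1 2; do python3 -m crank '[{"x":0,"y":-0.0003,"z":0.0003,"turn":0},{"x":0,"y":-0.0003,"z":0.0003,"turn":0}]' | grep -E "pos|^force"; done
```

```text
tool_pos: [0.5073, 0.065, 0.0678]
force: [-6.1, -1.4, 15.9]
tool_pos: [0.5074, 0.0651, 0.0662]
force: [-0.6, -0.4, 4.9]
```

Force dropped from 16 to 5 N with a 1.6 mm jump: the click. Now I lift clear and check.

```bash
python3 -m crank '[{"x":0,"y":0,"z":0,"turn":0},{"x":0,"y":0,"z":-0.03,"turn":0},{"x":0,"y":0,"z":-0.07,"turn":0},{"x":0.03,"y":0,"z":-0.11,"turn":0},{"x":0.06,"y":0,"z":-0.12,"turn":0},{"x":0.06,"y":0,"z":-0.12,"turn":0},{"x":0.06,"y":0,"z":-0.12,"turn":0}]'
python3 - <<'E'
from h import *
im=imaging.read_camera('side')[:,:,::-1];cv2.imwrite('pics/s6.png',cv2.resize(im[150:240,220:340],None,fx=5,fy=5,interpolation=cv2.INTER_CUBIC))
E
```

```text
time_s: 20.7
tool_pos: [0.4989, 0.1236, 0.1851]
tool_rot: [-179.9, 0.1, 97.4]
force: [0.1, -0.1, 0.5]
grip_width: 0.0005
grasp_force: 0.0
```

View pics/s6.png

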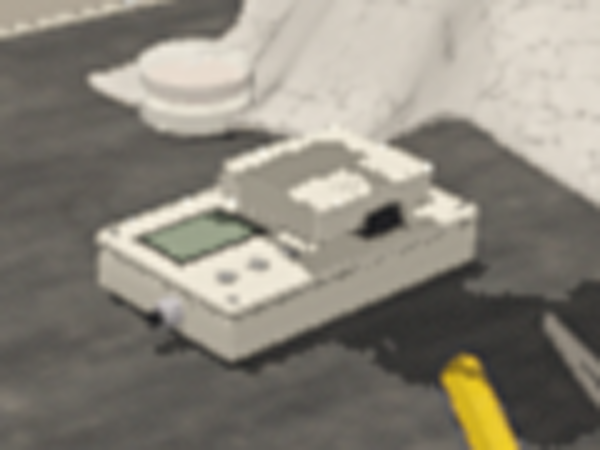

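The door lies flat and shut after release. Handing in.

```bash
python3 -c "
from cell import env
print(env.sign_off())"
```

```text
the job is handed in; nothing more can be done
None
```

The battery is seated in its trough with the plus end at the fixed plate, and the door clicked shut at about 16–17 N and stayed shut after release; I handed the job in at about 21 s but got no verdict back.

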